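Check a drilling jig's bore with the depth gauge

ROBOT

A 6-joint arm with a two-finger parallel gripper is mounted at the origin on the work surface. World frame = base frame: x ahead of the robot, y to its left, z up, the work surface at z = 0. Lengths are in m, angles in rad, forces in N, time in s.
With the tool pointing down it reaches from about 0.4 to 0.825 m from the base axis. Payload 7 kg.
Tool frame: the origin (TCP) lies at the very end of the fingers, on their centre line; the grasp point (between the pads) lies manip.grip_point_offset behind it (manip.grip_point_offset is the distance from the TCP to the grasp point, in m); z points along the fingers, y is the direction in which the jaws open and shut (so a half turn about z gives the same grasp; the last joint's range is limited). The gripper opens to 88 mm and grips with 3 to 60 N. Pads are 19 mm wide; open, the fingers measure 130 mm over their backs; the gripper's body (78 mm by 193 mm) begins 47 mm behind the grasp point.
Start: joints at [-0.821, 0.359, 0.012, 0, -1.224, -0.288], TCP at [0.301, -0.604, 0.227] pointing down, gripper open.
Joint ranges: [-3.07, 3.07], [-1.43, 2.12], [-1.02, 1.25], [-3.03, 1.67], [-3.05, -0], [-3.03, 3.03]. Speed limits (rad/s): [2.39, 2.39, 3.01, 3.14, 3.14, 3.14].

INTERFACE

Orientations are given as a 3x3 rotation matrix whose columns are the frame's x, y, z axes.
In Python, from plant import status, imaging, manip, finder gives the robot as it stands.
- The arm moves only by the shell command python3 -m handwheel 'ROWS'. ROWS is JSON, a list of rows, each an object of numbers: "x", "y", "z": the shift along the tool's x, y, z in cm; "ax", "ay", "az": the turn, a rotation vector about the tool's x, y, z in degrees; "claw": the closure, from -1 (fully open) to 1 (shut). In form: [{"x": .., "y": .., "z": .., "ax": .., "ay": .., "az": .., "claw": ..}, ...]. A call has 1 to 12 rows; each row shifts and turns the commanded pose from where the row before left it, along the tool's axes as they then stand; what a row does not reach is not made up. A row lasts 1/8 s, in which the tool goes at most 62.5 mm and 10.7 degrees, less where a joint would pass 70% of its speed; a pose out of reach is approached as far as the arm can. A call is refused whole if a number of a shift passes 6.25 or a number of a turn 10.7, either way. A call with a gripper value outside its range is refused whole. The fingers move at their own pace and stop on an object; the grip force is fixed at half the most. Time passes only in rows, so rows that do not move let the fingers close. It gives the time, the measured TCP pose, the force and the opening at its end, in the units of the state.
- status.observe(): the state, without advancing time (a new reading comes with each control period).
- imaging.get_image(name): name is "scene" or "side" or "wrist"; returns (picture, depth): 384x512x3 uint8, red, green, blue; 384x512 float32, m along the optical axis (not along the pixel's ray), 0 where there is no reading.
- imaging.get_calibration(name): a dict with "fx", "fy", "cx", "cy" (pixels), "D" ([k1, k2, p1, p2, k3] as OpenCV has them; the pictures are not rectified), "world_from_camera" (4x4, takes a point from camera to world coordinates); the wrist camera has in their place "T_tool_cam" (4x4, takes a point from camera to tool coordinates, whose origin is the TCP and whose axes are the flange's). Camera axes: x right, y down, z forward; pixel columns grow to the right and rows downward; lengths in m; the calibration is good to about 2 mm. A picture is of the moment at which its call begins: read the wrist's pose just before it. get_calibration takes no time and is no camera call.
- manip.sign_off(): hands the job in, once; it reports no verdict.
Trained networks look in the newest picture that a camera, given by its name, has taken for a name from the list of things; names that differ only in an ending like _2 or _b are one class to them, and where a whole thing is asked for, a point or a joint stands for the part that bears it (a point fixed in the world has none). Each returns a list of dicts, best first, with "confidence" (0 to 1); they miss things now and then, are a little off and sometimes report something else, mostly with a low value. They report only what shows in the picture. A call takes as long as a camera call.
- finder.recognise(camera, target): "rect" ([centre column, centre row, width, height] as shares, 0 to 1, of the picture: columns of its width, rows of its height, round what is visible of it).
- finder.cut_out(camera, target): "pixels" (384x512 bool, what is visible of it) and "rect" ([centre column, centre row, width, height] as shares, 0 to 1, of the picture: columns of its width, rows of its height, round what is visible of it).
- finder.landmark_of(camera, target): "position" ([column, row] as shares, 0 to 1, of the picture: columns of its width, rows of its height: a listed point, or the origin of a listed thing).
The state is a dict: "time_s": time; "q": joint angles; "joint_velocities": joint speeds; "effort": joint torques, N m; "tool_pos": TCP position; "tcp_rot": TCP orientation; "wrist_force": force on the tool from outside, world axes, zero at the start; "ft_torque": the same for the moment, N m; "opening": finger opening in m.
Only numpy, scipy, OpenCV 4.12 (cv2) and the standard library are available. Lean on these libraries where they do the work, as an engineer would, in place of code of your own. Each camera call takes 0.05 s, during which the arm holds its last target. There are 200 camera calls.

TASK

First clear the wooden offcut off the white reading board into the green offcuts tray. Then take the orange-handled depth gauge from its cradle, slide its rod into the drilling jig's steel guide tube until the brass collar stops against the tube's mouth, draw it right out again, and bring it to the reading board: finish still holding the gauge, still and level in the air, with the tip of its rod a few centimetres above the board's red dot. Leave the other things on the bench where they are.

Things in the scene. Friction and masses are not known exactly. Their poses are not given: they have to be found in the camera images.
- offcut: thin flat slip of mid-brown wood, 72 x 32 x 6 mm, lying flat on the white reading board and hiding its red dot. Origin: centre of its underside; x along its 72 mm length, y along its 32 mm width, z up. Loose, about 14 g.
- tray: open green offcuts tray, 120 x 120 mm outside, 40 mm high, walls and floor 5 mm, fixed to the bench. Origin: centre of its underside, z up, x and y along its sides. (Two tiny scraps in its corners are only painted on.)
- cradle: fixed wooden cradle holding the gauge level, axis 50 mm above the bench: base 190 x 60 x 8 mm, two notched saddles 34 mm wide, 12 mm long, 30 mm ahead of and 112 mm behind the collar face; the handle is free between them. Cheeks rise at most 51 mm above the bench: the gauge lifts straight up. Origin: on the bench under the gauge's origin; x towards the gauge's tip, z up.
- gauge: depth gauge, 110 g: square orange handle 20 x 20 mm; brass collar 28 mm across, 10 mm thick; aluminium rod 10 mm across, round-ended, projecting 70 mm, with black and red rings. Origin: on the axis at the collar's front face. x along the axis towards the tip, z up as it lies; collar x = -10 to 0 mm, handle x = -120 to -10 mm, centre of mass about x = -40 mm. Starts in the cradle.
- gauge_tip (a point): the tip of the gauge's rod, on its axis, 70 mm ahead of the gauge's origin.
- guide_tube: the drilling jig's fixed steel tube: 28 mm outside, bore 14 mm, 75 mm deep. Origin: centre of its mouth, 105 mm above the bench. x along the bore, pointing OUT of the mouth: towards the robot, 30 degrees up from level; y level; the gauge goes in along -x. The jig lies behind the mouth (on its far side, 105 mm long, 45 mm to each side, at most 120 mm high).
- board: white reading board, 130 x 100 x 8 mm, fixed flat on the bench, with black lines and a red dot (16 mm) at its centre. Origin: centre of its underside; x along its 130 mm length.
- dot (a point): the red dot, centre of the reading board's top face, 8 mm above the bench.
- tape: bystander: yellow tape measure, 65 x 35 x 60 mm high.
- glue: bystander: yellow glue bottle with a red cap, 60 mm across, 160 mm high, standing.
- screwdriver: bystander: screwdriver lying on the bench.
- hammer: bystander: hammer lying on the bench.
- wedge: bystander: pale wooden block 70 x 30 x 18 mm lying on the bench.
- pencil: bystander: red carpenter's pencil, 150 x 10 x 8 mm, lying on the bench.
- drill: bystander: blue and black cordless drill standing on its battery, about 190 mm high, at the robot's left.

How it is judged:
By the outcome, as a careful person would: the job done as asked, in the order asked, and still so for the second after the job is handed in, while the arm keeps its last pose, push and grip.
It also fails if it takes over 62 s, if anything falls off the work surface, if the arm or the gripper's body presses on something with over 40 N, if the wrist force passes 120 N, or if a joint passes its speed limit or range.

## Working session

There is one attempt and no reset: what is moved stays moved. The work goes in short steps, Python scripts to look and compute and a shell command to move; the robot and the scene stay as the last step left them, time stands still between calls to the robot, and variables do not carry over. Pictures are saved under pics/ and viewed, about 8 in all and at most 12, crops included, and the job is handed in when it is done.

```bash
mkdir -p pics; ls; cat > h.py <<'E'
import numpy as np, cv2
from plant import status, imaging, manip, finder
np.set_printoptions(precision=4,suppress=True)
def cam(name):
    s=status.observe(); im,d=imaging.get_image(name); c=imaging.get_calibration(name)
    if 'world_from_camera' in c: T=np.array(c['world_from_camera'])
    else:
        W=np.eye(4);W[:3,:3]=np.array(s['tcp_rot']);W[:3,3]=s['tool_pos'];T=W@np.array(c['T_tool_cam'])
    K=np.array([[c['fx'],0,c['cx']],[0,c['fy'],c['cy']],[0,0,1]]);return im,d,K,np.array(c['D'],float),T
def rays(px,K,D): 
    p=cv2.undistortPoints(np.array(px,float).reshape(-1,1,2),K,D).reshape(-1,2); return np.c_[p,np.ones(len(p))]
def pts(mask,C):
    im,d,K,D,T=C; v,u=np.nonzero(mask&(d>0)); P=rays(np.c_[u,v],K,D)*d[v,u][:,None]; return P@T[:3,:3].T+T[:3,3]
def onplane(px,z,C):
    im,d,K,D,T=C; r=rays(px,K,D)@T[:3,:3].T; o=T[:3,3]; return o+r*((z-o[2])/r[:,2])[:,None]
def proj(P,C):
    im,d,K,D,T=C; P=(np.atleast_2d(P)-T[:3,3])@T[:3,:3]; return cv2.projectPoints(P,np.zeros(3),np.zeros(3),K,D)[0].reshape(-1,2)
def save(im,f): cv2.imwrite('pics/'+f,im[:,:,::-1])
E
python3 - <<'E'
from h import *
print(status.observe(), manip.grip_point_offset)
C={}
for n in ['scene','side']:
    c=C[n]=cam(n); save(c[0],n+'1.png'); print(n,c[4][:3,3],c[4][:3,2])
    for t in ['offcut','tray','cradle','gauge','guide_tube','board']:
        r=finder.cut_out(n,t); l=finder.landmark_of(n,t)
        for a in r[:1]:
            P=pts(a['pixels'],c); 
            if len(P): 
                m=np.median(P,0); q=P[np.linalg.norm(P-m,axis=1)<.2]
                rc=cv2.minAreaRect(q[:,:2].astype(np.float32)*1000)
                print(t,round(a['confidence'],2),len(P),m,'rect',rc,'z',np.percentile(q[:,2],[2,98]))
        if l: print('   lm',round(l[0]['confidence'],2),np.array(l[0]['position'])*[512,384])
print(status.observe()['time_s'])
E
```

```text
pics
{'time_s': 0.0, 'q': array([-0.8209,  0.3594,  0.011 , -0.0004, -1.2241, -0.2881]), 'joint_velocities': array([-0.0008, -0.0014,  0.001 , -0.002 , -0.0003, -0.0016]), 'effort': array([ -0.    , -58.271 ,  29.3061,   6.9974,   0.0068,  -0.0002]), 'tool_pos': array([ 0.3005, -0.6039,  0.2256]), 'tcp_rot': array([[-0.8953, -0.4455, -0.0009],
       [-0.4455,  0.8953,  0.0014],
       [ 0.0001,  0.0017, -1.    ]]), 'wrist_force': array([ 0.3486, -0.3361,  0.8546]), 'ft_torque': array([ 0.0356, -0.063 ,  0.0479]), 'opening': 0.08763997952655965} 0.0188
scene [ 1.2852 -0.4577  1.2495] [-0.5114  0.3303 -0.7934]
offcut 0.59 213 [ 0.5809 -0.2258  0.0118] rect ((577.4900512695312, -225.62411499023438), (77.75318908691406, 37.82476806640625), 35.85396957397461) z [0.0051 0.0172]
   lm 0.44 [197.0176 245.7984]
tray 0.93 1087 [ 0.4437 -0.0208  0.0081] rect ((449.38458251953125, -23.69033432006836), (120.81146240234375, 124.50874328613281), 86.66582489013672) z [-0.0018  0.0404]
   lm 0.97 [228.096 191.616]
cradle 0.86 461 [0.577  0.2128 0.0068] rect ((564.6317749023438, 212.30035400390625), 
[... 1066 characters left out ...]
.00546264648438), 89.46614074707031) z [0.0015 0.0431]
   lm 0.89 [230.912  216.1152]
cradle 0.82 449 [0.5698 0.2156 0.0094] rect ((563.05615234375, 232.30770874023438), (186.86618041992188, 82.5854721069336), 3.6352832317352295) z [0.0007 0.0438]
   lm 0.67 [264.9088 173.1072]
gauge 0.49 90 [0.5773 0.2199 0.0538] rect ((599.8572998046875, 224.0236053466797), (125.10154724121094, 27.07480812072754), 3.5574448108673096) z [0.0414 0.0628]
   lm 0.42 [267.8784 163.392 ]
   lm 0.4 [265.5232 184.2816]
board 0.73 811 [ 0.5993 -0.2275  0.0092] rect ((593.679931640625, -216.63682556152344), (116.9288330078125, 131.21878051757812), 73.88517761230469) z [0.0016 0.0146]
   lm 0.57 [271.104 259.392]
1.3
```

```bash
python3 -c "
import cv2,numpy as np
a=cv2.imread('pics/scene1.png');b=cv2.imread('pics/side1.png')
cv2.imwrite('pics/both1.png',cv2.resize(np.vstack([a,b]),(800,1200))[:0+1200] if 0 else cv2.resize(np.hstack([a,b]),(800,300)))"
```

```text
(no output)
```

View pics/scene1.png

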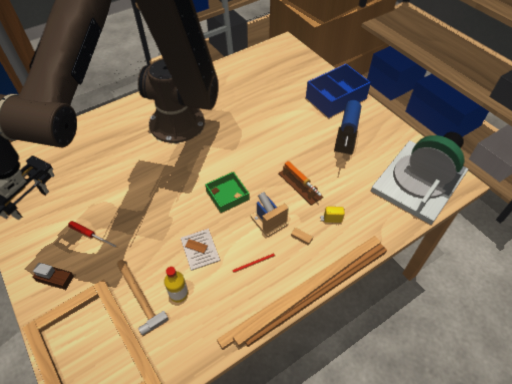

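View pics/side1.png

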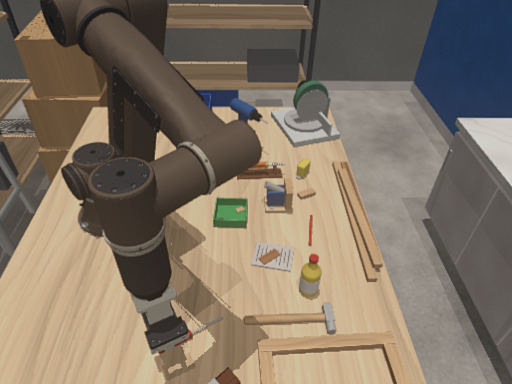

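The scene shows the offcut on the board at about (197,245), tray (228,191), jig with blue tube (266,208), gauge in cradle (300,178), and glue/hammer to the right of the board. The side view agrees. I'll move above the offcut.

```bash
python3 -m handwheel '[{"az":-9.5},{"x":-5,"y":1.6},{"x":-5,"y":1.6},{"x":-5,"y":1.6},{"x":-5,"y":1.6},{"x":-5,"y":1.6},{"x":-5,"y":1.6},{"x":-5,"y":1.6},{"x":-5,"y":1.6},{"x":-4.7,"y":1.6},{},{}]'
python3 - <<'E'
from h import *
n='wrist';c=cam(n); save(c[0],'w1.png'); print(c[4])
for t in ['offcut','board']:
    for a in finder.cut_out(n,t)[:1]:
        P=pts(a['pixels'],c);v,u=np.nonzero(a['pixels']);Q=onplane(np.c_[u,v],.014 if t=='offcut' else .008,c)
        print(t,a['confidence'],len(P),np.median(P,0),cv2.minAreaRect(P[:,:2].astype(np.float32)*1000),cv2.minAreaRect(Q[:,:2].astype(np.float32)*1000))
s=status.observe();print(s['tool_pos'],s['tcp_rot'])
E
```

```text
[[-0.4455  0.8669  0.2237  0.2423]
 [ 0.8953  0.4315  0.111  -0.6341]
 [-0.0003  0.2497 -0.9683  0.3845]
 [ 0.      0.      0.      1.    ]]
[ 0.3007 -0.6043  0.2266] [[-0.8953 -0.4456 -0.    ]
 [-0.4456  0.8953  0.    ]
 [ 0.      0.     -1.    ]]invalid input at $[0]: expected keys x, y, z, ax, ay, az, claw
```

View pics/w1.png

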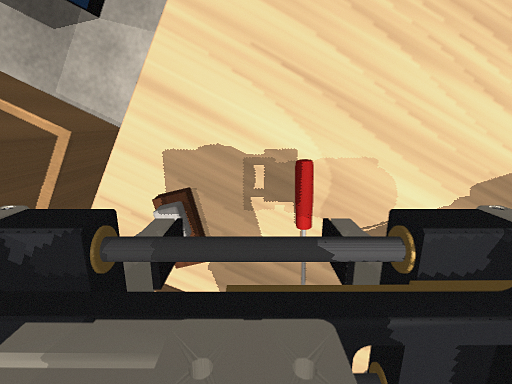

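All keys are required, and the wrist camera sees ahead on tool +x. I'll overshoot a little so that the offcut is in view.

```bash
python3 -m handwheel '[{"x":0,"y":0,"z":0,"ax":0,"ay":0,"az":-9.5,"claw":-1},{"x":-5.6,"y":1.6,"z":0,"ax":0,"ay":0,"az":0,"claw":-1},{"x":-5.6,"y":1.6,"z":0,"ax":0,"ay":0,"az":0,"claw":-1},{"x":-5.6,"y":1.6,"z":0,"ax":0,"ay":0,"az":0,"claw":-1},{"x":-5.6,"y":1.6,"z":0,"ax":0,"ay":0,"az":0,"claw":-1},{"x":-5.6,"y":1.6,"z":0,"ax":0,"ay":0,"az":0,"claw":-1},{"x":-5.6,"y":1.6,"z":0,"ax":0,"ay":0,"az":0,"claw":-1},{"x":-5.6,"y":1.6,"z":0,"ax":0,"ay":0,"az":0,"claw":-1},{"x":-5.6,"y":1.6,"z":0,"ax":0,"ay":0,"az":0,"claw":-1},{"x":-5.6,"y":1.6,"z":0,"ax":0,"ay":0,"az":0,"claw":-1},{"x":0,"y":0,"z":0,"ax":0,"ay":0,"az":0,"claw":-1},{"x":0,"y":0,"z":0,"ax":0,"ay":0,"az":0,"claw":-1}]'
python3 - <<'E'
from h import *
n='wrist';c=cam(n); save(c[0],'w2.png'); print(c[4])
for t in ['offcut','board']:
    for a in finder.cut_out(n,t)[:1]:
        P=pts(a['pixels'],c);v,u=np.nonzero(a['pixels']);Q=onplane(np.c_[u,v],.014 if t=='offcut' else .008,c)
        print(t,a['confidence'],len(P),np.median(P,0),cv2.minAreaRect(P[:,:2].astype(np.float32)*1000),cv2.minAreaRect(Q[:,:2].astype(np.float32)*1000))
s=status.observe();print(s['tool_pos'],s['tcp_rot'])
E
```

```text
time_s: 2.95
tool_pos: [0.624, -0.1915, 0.2263]
tcp_rot: [[-0.809, -0.588, -0.001], [-0.588, 0.809, -0.0], [0.0, 0.0, -1.0]]
wrist_force: [-0.2, 0.3, -0.3]
opening: 0.0876
[[-0.5878  0.7835  0.2016  0.5714]
 [ 0.809   0.5693  0.1464 -0.2309]
 [-0.      0.2492 -0.9685  0.3843]
 [ 0.      0.      0.      1.    ]]
offcut 0.67 1273 [ 0.578  -0.2276  0.0138] ((579.5809936523438, -226.2235870361328), (72.3076400756836, 31.199268341064453), 35.37757110595703) ((579.2622680664062, -226.45907592773438), (71.43639373779297, 31.05088996887207), 35.35847473144531)
[ 0.6235 -0.1928  0.2268] [[-0.8102 -0.5862  0.0002]
 [-0.5862  0.8102 -0.0001]
 [-0.0001 -0.0001 -1.    ]]
```

View pics/w2.png

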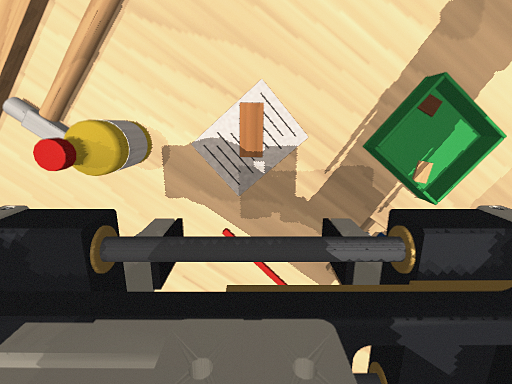

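The wrist view shows the offcut at (251,130) on the board. The glue is at left, well clear, and the tray is at right. Networks and depth agree: centre (0.5794, -0.2263), yaw 35.4°. I'll descend and grip.

```bash
python3 -m handwheel '[{"x":5.5,"y":-0.1,"z":2,"ax":0,"ay":0,"az":0,"claw":-1},{"x":0,"y":0,"z":5,"ax":0,"ay":0,"az":0,"claw":-1},{"x":0,"y":0,"z":5,"ax":0,"ay":0,"az":0,"claw":-1},{"x":0,"y":0,"z":5,"ax":0,"ay":0,"az":0,"claw":-1},{"x":0,"y":0,"z":3,"ax":0,"ay":0,"az":0,"claw":-1},{"x":0,"y":0,"z":1.2,"ax":0,"ay":0,"az":0,"claw":-1},{"x":0,"y":0,"z":0.4,"ax":0,"ay":0,"az":0,"claw":-1},{"x":0,"y":0,"z":0,"ax":0,"ay":0,"az":0,"claw":-1},{"x":0,"y":0,"z":0,"ax":0,"ay":0,"az":0,"claw":1},{"x":0,"y":0,"z":0,"ax":0,"ay":0,"az":0,"claw":1},{"x":0,"y":0,"z":0,"ax":0,"ay":0,"az":0,"claw":1},{"x":0,"y":0,"z":0,"ax":0,"ay":0,"az":0,"claw":1}]'
```

```text
time_s: 4.6
tool_pos: [0.5803, -0.2248, 0.0107]
tcp_rot: [[-0.809, -0.587, 0.0], [-0.587, 0.809, -0.0], [-0.0, -0.0, -1.0]]
wrist_force: [-0.7, -0.3, -0.5]
opening: 0.0532
```

```bash
python3 -m handwheel '[{"x":0,"y":0,"z":0,"ax":0,"ay":0,"az":0,"claw":1},{"x":0,"y":0,"z":0,"ax":0,"ay":0,"az":0,"claw":1},{"x":0,"y":0,"z":0,"ax":0,"ay":0,"az":0,"claw":1},{"x":0,"y":0,"z":0,"ax":0,"ay":0,"az":0,"claw":1},{"x":0,"y":0,"z":-2,"ax":0,"ay":0,"az":0,"claw":1},{"x":0,"y":0,"z":-5,"ax":0,"ay":0,"az":0,"claw":1},{"x":0,"y":0,"z":-5,"ax":0,"ay":0,"az":0,"claw":1}]'
python3 - <<'E'
from h import *
for n in ['scene','side']:
    c=cam(n)
    for t in ['tray','guide_tube','gauge','gauge_tip']:
        for a in finder.landmark_of(n,t)[:1]: print(n,t,a['confidence'],onplane([np.array(a['position'])*[512,384]],{'tray':0,'guide_tube':.105}.get(t,.05),c))
E
```

```text
time_s: 5.48
tool_pos: [0.5798, -0.2249, 0.1315]
tcp_rot: [[-0.809, -0.587, -0.001], [-0.587, 0.809, 0.0], [0.001, 0.001, -1.0]]
wrist_force: [1.7, 0.7, -0.3]
opening: 0.0311
scene tray 0.55 [[ 0.4362 -0.0152  0.    ]]
scene guide_tube 0.71 [[0.5669 0.0325 0.105 ]]
scene gauge 0.75 [[0.5896 0.2313 0.05  ]]
scene gauge_tip 0.59 [[0.6588 0.2424 0.05  ]]
side tray 0.8 [[ 0.4417 -0.0269  0.    ]]
side gauge 0.74 [[ 0.349  -0.5274  0.05  ]]
side gauge_tip 0.64 [[ 0.5917 -0.2558  0.05  ]]
```

```bash
python3 -m handwheel '[{"x":-0.2,"y":4.9,"z":0,"ax":0,"ay":0,"az":0,"claw":1},{"x":-0.2,"y":4.9,"z":0,"ax":0,"ay":0,"az":0,"claw":1},{"x":-0.2,"y":4.9,"z":0,"ax":0,"ay":0,"az":0,"claw":1},{"x":-0.2,"y":4.9,"z":0,"ax":0,"ay":0,"az":0,"claw":1},{"x":-0.2,"y":4.7,"z":0,"ax":0,"ay":0,"az":0,"claw":1},{"x":0,"y":0,"z":0,"ax":0,"ay":0,"az":0,"claw":1}]'
python3 - <<'E'
from h import *
n='wrist';c=cam(n); save(c[0],'w3.png')
for t in ['tray','offcut']:
    for a in finder.cut_out(n,t)[:1]:
        P=pts(a['pixels'],c); print(t,a['confidence'],len(P),np.median(P,0),cv2.minAreaRect(P[:,:2].astype(np.float32)*1000),np.percentile(P,[1,99],axis=0))
E
```

```text
time_s: 6.72
tool_pos: [0.4441, -0.0206, 0.1305]
tcp_rot: [[-0.807, -0.59, -0.0], [-0.59, 0.807, 0.0], [0.0, 0.0, -1.0]]
wrist_force: [1.2, -0.1, -0.6]
opening: 0.0309
tray 0.93 8697 [ 0.4237 -0.0466  0.0054] ((447.2715759277344, -17.708221435546875), (138.22547912597656, 121.26641082763672), 86.24010467529297) [[ 0.3871 -0.0839  0.0031]
 [ 0.5013  0.0359  0.0408]]
offcut 0.63 4390 [ 0.4333 -0.0288  0.1339] ((475.2065734863281, 5.47039794921875), (161.52110290527344, 57.26396942138672), 44.41746139526367) [[ 0.4076 -0.0532  0.0052]
 [ 0.4777  0.0094  0.1354]]
```

View pics/w3.png

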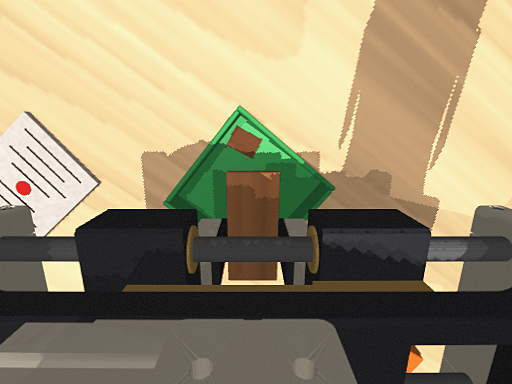

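The offcut is held at (253,215) over the tray at (245,170). The red dot is uncovered at (23,188). I'll lower and release with a partial opening.

```bash
python3 -m handwheel '[{"x":0.2,"y":-0.2,"z":4,"ax":0,"ay":0,"az":0,"claw":1},{"x":0,"y":0,"z":4,"ax":0,"ay":0,"az":0,"claw":1},{"x":0,"y":0,"z":2,"ax":0,"ay":0,"az":0,"claw":1},{"x":0,"y":0,"z":0.6,"ax":0,"ay":0,"az":0,"claw":1},{"x":0,"y":0,"z":0,"ax":0,"ay":0,"az":0,"claw":1},{"x":0,"y":0,"z":0,"ax":0,"ay":0,"az":0,"claw":0},{"x":0,"y":0,"z":0,"ax":0,"ay":0,"az":0,"claw":0},{"x":0,"y":0,"z":0,"ax":0,"ay":0,"az":0,"claw":0},{"x":0,"y":0,"z":-5,"ax":0,"ay":0,"az":0,"claw":0},{"x":0,"y":0,"z":-5,"ax":0,"ay":0,"az":0,"claw":0},{"x":-1.5,"y":0,"z":-5,"ax":0,"ay":0,"az":0,"claw":0},{"x":-1.5,"y":0,"z":-5,"ax":0,"ay":0,"az":0,"claw":0}]'
python3 - <<'E'
from h import *
n='wrist';c=cam(n)
D=onplane([[23,188]],.008,c)
for t in ['offcut']:
    for a in finder.cut_out(n,t)[:1]:
        P=pts(a['pixels'],c); print(t,a['confidence'],len(P),np.median(P,0),np.percentile(P,[5,95],axis=0))
n='scene';c=cam(n)
for t in ['dot','board','guide_tube','gauge','gauge_tip']:
    for a in finder.landmark_of(n,t)[:1]: print(n,t,a['confidence'],onplane([np.array(a['position'])*[512,384]],{'dot':.008,'board':0,'guide_tube':.105}.get(t,.05),c))
E
```

```text
time_s: 8.38
tool_pos: [0.4693, -0.0074, 0.2269]
tcp_rot: [[-0.809, -0.587, 0.001], [-0.587, 0.809, 0.001], [-0.001, -0.0, -1.0]]
wrist_force: [0.9, -0.1, 0.8]
opening: 0.0438
offcut 0.63 1219 [ 0.4437 -0.0274  0.0108] [[ 0.4156 -0.0508  0.0094]
 [ 0.4731 -0.003   0.0121]]
scene dot 0.63 [[ 0.5826 -0.22    0.008 ]]
scene board 0.82 [[ 0.593 -0.213  0.   ]]
scene guide_tube 0.18 [[0.6296 0.1969 0.105 ]]
scene gauge 0.71 [[0.531  0.0515 0.05  ]]
scene gauge_tip 0.74 [[0.6692 0.2362 0.05  ]]
```

```bash
python3 - <<'E'
from h import *
print(status.observe()['q'])
for n in ['scene','side']:
    c=cam(n)
    for t in ['gauge','cradle','guide_tube']:
        for a in finder.cut_out(n,t)[:2]:
            P=pts(a['pixels'],c)
            if len(P)<20: continue
            print(n,t,round(a['confidence'],2),len(P),np.median(P,0),np.array(a['rect'])*[512,384,512,384])
            if t=='gauge':
                m=(P[:,2]>.045)&(P[:,2]<.07)
                if m.sum()>20: print('  axis',cv2.minAreaRect(P[m][:,:2].astype(np.float32)*1000),np.median(P[m],0))
E
```

```text
[ 0.4049  0.016  -0.4273 -0.0003 -1.1297 -1.348 ]
scene gauge 0.63 249 [0.5592 0.2215 0.056 ] [302.1824 178.1376  35.7888  32.9088]
  axis ((571.1796875, 222.9786376953125), (181.9046173095703, 23.797761917114258), 1.282333254814148) [0.5595 0.2223 0.0564]
scene gauge 0.52 310 [0.7552 0.2185 0.0499] [331.4176 214.464   28.0064  21.696 ]
  axis ((751.6000366210938, 224.46408081054688), (63.42247009277344, 36.70337677001953), 53.827632904052734) [0.7523 0.2237 0.0562]
scene cradle 0.63 568 [0.5858 0.2135 0.0062] [304.2304 184.5504  43.52    37.9008]
scene guide_tube 0.56 153 [0.6102 0.0336 0.0952] [266.1888 204.6336  17.6128  20.3136]
side gauge 0.52 112 [0.5628 0.2183 0.0547] [266.24   165.0048  36.9152   6.1824]
  axis ((585.9279174804688, 222.99197387695312), (145.61244201660156, 25.55284881591797), 0.23951175808906555) [0.5627 0.2181 0.0558]
side cradle 0.97 397 [0.57   0.2168 0.0096] [258.56   173.1072  42.7008  17.2032]
side cradle 0.34 729 [ 0.6859 -0.3716  0.092 ] [311.1424 276.096   26.112   44.1984]
side guide_tube 0.69 89 [0.6047 0.0294 0.0976] [275.5072 185.664   16.9984   8.2944]
```

The offcut is in the tray (flat, top z 0.011). I'll go to the gauge and turn tool x towards its tip.

```bash
python3 -m handwheel '[{"x":-4,"y":4.15,"z":0,"ax":0,"ay":0,"az":0,"claw":-0.2},{"x":-4,"y":4.15,"z":0,"ax":0,"ay":0,"az":0,"claw":-0.2},{"x":-4,"y":4.15,"z":0,"ax":0,"ay":0,"az":0,"claw":-0.2},{"x":-4,"y":4.15,"z":0,"ax":0,"ay":0,"az":0,"claw":-0.2},{"x":0,"y":0,"z":0,"ax":0,"ay":0,"az":-10.7,"claw":-0.2},{"x":0,"y":0,"z":0,"ax":0,"ay":0,"az":-10.7,"claw":-0.2},{"x":0,"y":0,"z":0,"ax":0,"ay":0,"az":-10.7,"claw":-0.2},{"x":0,"y":0,"z":0,"ax":0,"ay":0,"az":-10.7,"claw":-0.2},{"x":0,"y":0,"z":0,"ax":0,"ay":0,"az":-10.7,"claw":-0.2},{"x":0,"y":0,"z":0,"ax":0,"ay":0,"az":-10.7,"claw":-0.2},{"x":0,"y":0,"z":0,"ax":0,"ay":0,"az":-10.7,"claw":-0.2},{"x":0,"y":0,"z":0,"ax":0,"ay":0,"az":-10.7,"claw":-0.2}]'
python3 -m handwheel '[{"x":0,"y":0,"z":0,"ax":0,"ay":0,"az":-10.7,"claw":-0.2},{"x":0,"y":0,"z":0,"ax":0,"ay":0,"az":-10.7,"claw":-0.2},{"x":0,"y":0,"z":0,"ax":0,"ay":0,"az":-10.7,"claw":-0.2},{"x":0,"y":0,"z":0,"ax":0,"ay":0,"az":-10.7,"claw":-0.2},{"x":0,"y":0,"z":0,"ax":0,"ay":0,"az":-10.7,"claw":-0.2},{"x":0,"y":0,"z":0,"ax":0,"ay":0,"az":-10.7,"claw":-0.2},{"x":0,"y":0,"z":0,"ax":0,"ay":0,"az":0,"claw":-0.2},{"x":0,"y":0,"z":0,"ax":0,"ay":0,"az":0,"claw":-0.2}]'
python3 - <<'E'
from h import *
n='wrist';c=cam(n); save(c[0],'w4.png')
for t in ['gauge','cradle','guide_tube']:
    for a in finder.cut_out(n,t)[:2]:
        P=pts(a['pixels'],c)
        print(n,t,round(a['confidence'],2),len(P),np.median(P,0),np.array(a['rect'])*[512,384,512,384])
        if t=='gauge':
            m=(P[:,2]>.045)&(P[:,2]<.07)
            if m.sum()>20: print('  axis',cv2.minAreaRect(P[m][:,:2].astype(np.float32)*1000),np.median(P[m],0))
for t in ['gauge','gauge_tip','guide_tube']:
    for a in finder.landmark_of(n,t)[:1]: print(n,t,a['confidence'],np.array(a['position'])*[512,384],onplane([np.array(a['position'])*[512,384]],{'guide_tube':.105}.get(t,.05),c))
E
```

```text
time_s: 10.68
tool_pos: [0.5015, 0.2208, 0.2245]
tcp_rot: [[0.529, -0.849, -0.0], [-0.849, -0.529, -0.0], [0.0, 0.0, -1.0]]
wrist_force: [0.2, -0.1, 0.8]
opening: 0.0523
time_s: 11.68
tool_pos: [0.5015, 0.2208, 0.2245]
tcp_rot: [[0.995, 0.096, -0.0], [0.096, -0.995, -0.0], [-0.0, 0.0, -1.0]]
wrist_force: [-0.0, 0.2, -0.7]
opening: 0.0529
wrist gauge 0.6 2204 [0.5651 0.2253 0.0594] [253.7984 115.8528  23.3984 162.8928]
  axis ((574.2137451171875, 224.03018188476562), (187.98004150390625, 24.610515594482422), 4.494075298309326) [0.565  0.2253 0.0594]
wrist cradle 0.96 4189 [0.5817 0.2332 0.0079] [255.5392 124.4544  45.5168 145.4976]
wrist guide_tube 0.72 2157 [0.6056 0.0427 0.0976] [438.9888 103.4496  38.8096  74.688 ]
wrist guide_tube 0.51 2091 [0.5643 0.2254 0.0595] [255.6928 115.6992  24.576  165.1968]
wrist gauge 0.73 [253.9008 100.9152] [[0.5956 0.2277 0.05  ]]
wrist gauge_tip 0.57 [255.7952  32.7168] [[0.6678 0.2326 0.05  ]]
wrist guide_tube 0.62 [441.2928 133.4016] [[0.5786 0.0346 0.105 ]]
```

View pics/w4.png

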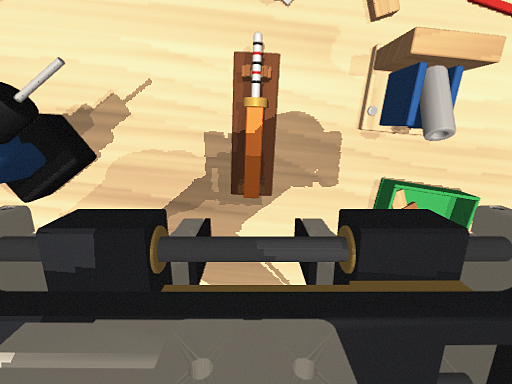

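The gauge is at column 255: tail row 196, collar row 101, tip row 35. The tube mouth is at (440,134) with tray and offcut below it. I'll fit the tube from one more shot, then grasp the gauge.

```bash
cat > tube.py <<'E'
from h import *
from scipy.optimize import least_squares
def fit(P):
    def ax(p): return np.array([-np.cos(p[1])*np.cos(p[0]),-np.cos(p[1])*np.sin(p[0]),np.sin(p[1])])
    def f(p):
        a=ax(p);o=np.array([.6,p[2],p[3]]);r=P-o; return (np.linalg.norm(r-np.outer(r@a,a),axis=1)-.014)
    s=least_squares(f,[0,.52,.035,.09],loss='soft_l1',f_scale=.001); p=s.x;a=ax(p);o=np.array([.6,p[2],p[3]])
    t=(P-o)@a; in_=np.abs(f(p))<.003
    return np.degrees(p[:2]),o+a*(.105-o[2])/a[2],o+a*np.percentile(t[in_],99),in_.mean(),a
def run(cams):
    for n in cams:
        c=cam(n)
        for a in finder.cut_out(n,'guide_tube')[:1]:
            P=pts(cv2.erode(a['pixels'].astype(np.uint8),np.ones((3,3)))>0,c); P=P[(P[:,2]>.05)&(np.linalg.norm(P-np.median(P,0),axis=1)<.08)]
            print(n,a['confidence'],len(P),*fit(P))
E
python3 -c "
from tube import *
run(['wrist','scene','side'])"
python3 -m handwheel '[{"x":3.65,"y":0.1,"z":3,"ax":0,"ay":0,"az":1,"claw":-0.2},{"x":0,"y":0,"z":5,"ax":0,"ay":0,"az":0,"claw":-0.2},{"x":0,"y":0,"z":5,"ax":0,"ay":0,"az":0,"claw":-0.2},{"x":0,"y":0,"z":4,"ax":0,"ay":0,"az":0,"claw":-0.2},{"x":0,"y":0,"z":2,"ax":0,"ay":0,"az":0,"claw":-0.2},{"x":0,"y":0,"z":0.45,"ax":0,"ay":0,"az":0,"claw":-0.2},{"x":0,"y":0,"z":0,"ax":0,"ay":0,"az":0,"claw":-0.2},{"x":0,"y":0,"z":0,"ax":0,"ay":0,"az":0,"claw":1},{"x":0,"y":0,"z":0,"ax":0,"ay":0,"az":0,"claw":1},{"x":0,"y":0,"z":0,"ax":0,"ay":0,"az":0,"claw":1},{"x":0,"y":0,"z":0,"ax":0,"ay":0,"az":0,"claw":1},{"x":0,"y":0,"z":0,"ax":0,"ay":0,"az":0,"claw":1}]'
```

```text
wrist 0.7 1940 [ 0.1339 30.249 ] [0.5765 0.0363 0.105 ] [0.577  0.0363 0.1047] 0.9077319587628866 [-0.8638 -0.002   0.5038]
time_s: 13.72
tool_pos: [0.538, 0.2236, 0.0304]
tcp_rot: [[0.997, 0.083, 0.0], [0.083, -0.997, 0.0], [0.0, -0.0, -1.0]]
wrist_force: [-1.2, 0.5, 3.3]
opening: 0.0198Traceback (most recent call last):
  File "<string>", line 3, in <module>
    run(['wrist','scene','side'])
    ~~~^^^^^^^^^^^^^^^^^^^^^^^^^^
  File "tube.py", line 15, in run
    print(n,a['confidence'],len(P),*fit(P))
                                    ~~~^^^
  File "tube.py", line 9, in fit
    return np.degrees(p[:2]),o+a*(.105-o[2])/a[2],o+a*np.percentile(t[in_],99),in_.mean(),a
                                                      ~~~~~~~~~~~~~^^^^^^^^^^^
    return _quantile_unchecked(
        a, q, axis, out, overwrite_input, method, keepdims, weights)
    return _ureduce(a,
                    func=_quantile_ureduce_func,
    ...<5 lines>...
                    overwrite_input=overwrite_input,
                    method=method)
    r = func(a, **kwargs)
    result = _quantile(arr,
                       quantiles=q,
    ...<2 lines>...
                       out=out,
                       weights=wgt)
    slices_having_nans = np.isnan(arr[-1, ...])
                                  ~~~^^^^^^^^^
IndexError: index -1 is out of bounds for axis 0 with size 0
```

Tube mouth fit: (0.577, 0.036, 0.105), pitch 30.2°, yaw 0.1°. The gauge is gripped (19.8 mm). I'll lift and go to the pre-insertion pose.

```bash
python3 -m handwheel '[{"x":0,"y":0,"z":-1,"ax":0,"ay":0,"az":0,"claw":1},{"x":0,"y":0,"z":-5,"ax":0,"ay":0,"az":0,"claw":1},{"x":0,"y":0,"z":-5,"ax":0,"ay":0,"az":0,"claw":1},{"x":0,"y":0,"z":-5,"ax":0,"ay":0,"az":0,"claw":1},{"x":0,"y":0,"z":0,"ax":0,"ay":0,"az":4.8,"claw":1},{"x":-2.7,"y":4.7,"z":0,"ax":0,"ay":0,"az":0,"claw":1},{"x":-2.7,"y":4.7,"z":0,"ax":0,"ay":0,"az":0,"claw":1},{"x":-2.7,"y":4.7,"z":0,"ax":0,"ay":0,"az":0,"claw":1},{"x":-2.7,"y":4.7,"z":0,"ax":0,"ay":0,"az":0,"claw":1},{"x":0,"y":0,"z":0,"ax":0,"ay":-10,"az":0,"claw":1},{"x":0,"y":0,"z":0,"ax":0,"ay":-10,"az":0,"claw":1},{"x":0,"y":0,"z":0,"ax":0,"ay":-10,"az":0,"claw":1}]'
python3 -m handwheel '[{"x":0,"y":0,"z":0,"ax":0,"ay":0,"az":0,"claw":1},{"x":0,"y":0,"z":0,"ax":0,"ay":0,"az":0,"claw":1}]'
python3 - <<'E'
from tube import *
n='wrist';c=cam(n); save(c[0],'w5.png'); np.savez('w5.npz',d=c[1],K=c[2],D=c[3],T=c[4])
s=status.observe();R=np.array(s['tcp_rot']);t=np.array(s['tool_pos']);print(t,R,s['q'])
for nm in ['gauge','gauge_tip']:
    for a in finder.landmark_of(n,nm)[:1]: print(nm,a['confidence'],np.array(a['position'])*[512,384])
org=t+R@[.058,0,-.019];print('org',org,proj([org,org+R@[.07,0,0]],c), proj([[.577,.0363,.105]],c))
for a in finder.cut_out(n,'gauge')[:1]:
    P=(pts(a['pixels'],c)-t)@R; print(a['confidence'],len(P),np.median(P,0),np.percentile(P,[1,99],axis=0))
    for lo in range(20,130,15):
        m=(P[:,0]*1000>lo)&(P[:,0]*1000<lo+15)
        if m.sum()>5: print(lo,m.sum(),P[m].mean(0)*1000,np.percentile(P[m],[3,97],axis=0)[:,1]*1000,P[m][:,2].min()*1000)
try: run(['wrist'])
except Exception as e: print(e)
E
```

```text
time_s: 15.22
tool_pos: [0.4305, 0.0356, 0.1919]
tcp_rot: [[0.865, -0.001, -0.502], [0.0, -1.0, 0.002], [-0.502, -0.002, -0.865]]
wrist_force: [0.0, 0.2, -1.7]
opening: 0.0197
time_s: 15.48
tool_pos: [0.4298, 0.0354, 0.1898]
tcp_rot: [[0.866, -0.001, -0.5], [-0.001, -1.0, 0.0], [-0.5, 0.001, -0.866]]
wrist_force: [-0.1, -0.6, 0.1]
opening: 0.0196
[0.4296 0.0355 0.1907] [[ 0.8671 -0.0006 -0.4981]
 [-0.0004 -1.      0.0004]
 [-0.4981 -0.0001 -0.8671]] [ 0.3669  0.3332 -0.1577 -0.18   -1.5719  1.2484]
gauge 0.55 [253.7984 139.8912]
org [0.4894 0.0354 0.1783] [[251.8318 145.3575]
 [251.6375 -12.0514]] [[249.7019 -92.821 ]]
0.73 8034 [ 0.0538  0.0011 -0.0287] [[-0.0151 -0.0111 -0.0337]
 [ 0.1212  0.0138  0.0605]]
20 1129 [ 27.5854   0.5866 -29.2885] [-8.6425 10.063 ] -91.98610742729554
35 1184 [ 42.6243   0.9635 -29.2128] [-8.2366 10.0278] -31.144822922944904
50 1504 [ 57.3388   0.8443 -27.5853] [-11.6201  13.3281] -34.94773086308425
65 628 [ 72.6531   1.4307 -23.3423] [-3.2582  6.0277] -26.3417155541544
80 721 [ 87.5719   1.607  -23.171 ] [-3.2272  6.367 ] -25.985286891288123
95 775 [102.7299   1.9608 -22.2868] [-2.6608  6.659 ] -26.136011932111675
110 674 [116.0307   2.1379 -21.5857] [-2.5883  6.9938] -25.910402507198178
125 20 [132.3235  12.9145 139.2487] [-7.2359 15.4819] 133.59376810853666
```

View pics/w5.png

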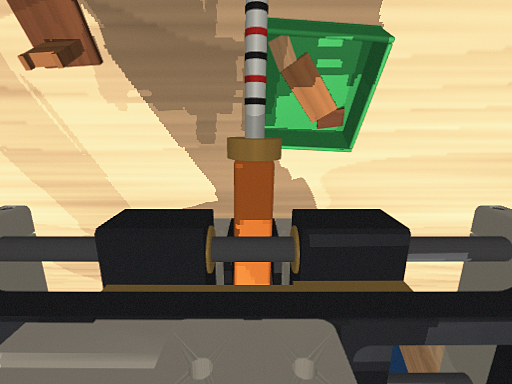

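The gauge is held with collar front at row ~139, and the offcut is in the tray. The mouth is out of view here, and the hand-eye calibration shows about 1° of skew on the held gauge. I'll level and step aside so tube and gauge share one picture and the bias cancels.

```bash
python3 -m handwheel '[{"x":0,"y":0,"z":0,"ax":0,"ay":10,"az":0,"claw":1},{"x":0,"y":0,"z":0,"ax":0,"ay":10,"az":0,"claw":1},{"x":0,"y":0,"z":0,"ax":0,"ay":10,"az":0,"claw":1},{"x":3.5,"y":-2.25,"z":-2.5,"ax":0,"ay":0,"az":0,"claw":1},{"x":3.5,"y":-2.25,"z":-2.5,"ax":0,"ay":0,"az":0,"claw":1},{"x":0,"y":0,"z":0,"ax":0,"ay":0,"az":0,"claw":1},{"x":0,"y":0,"z":0,"ax":0,"ay":0,"az":0,"claw":1}]'
cat > look.py <<'E'
from tube import *
n='wrist'
s=[status.observe()];c=cam(n); save(c[0],'w6.png')
g=finder.cut_out(n,'gauge');tb=finder.cut_out(n,'guide_tube')
R=np.array(s[0]['tcp_rot']);t=np.array(s[0]['tool_pos']);print(t,R)
P=(pts(g[0]['pixels'],c)-t)@R
def linefit(lo,hi):
    xs=[];ys=[]
    for x in np.arange(lo,hi,4):
        m=(abs(P[:,0]*1000-x)<2)&(abs(P[:,2]+.025)<.012)
        if m.sum()>10: q=np.percentile(P[m,1],[5,95]);xs.append(x);ys.append(q.mean()*1000)
    k=np.polyfit(xs,ys,1); return 'slope deg',np.degrees(np.arctan(k[0])),'y@0',k[1],'y@120',np.polyval(k,120)
print('gauge',g[0]['confidence'],linefit(15,125),'rod',linefit(70,125),'handle',linefit(10,45))
h=(abs(P[:,1])<.018)&(P[:,2]<-.031)&(P[:,2]>-.04); print('collar x',np.percentile(P[h,0],[2,98])*1000,'handle top',np.median(P[(P[:,0]>.01)&(P[:,0]<.04),2]))
for a in tb[:1]:
    Q=pts(cv2.erode(a['pixels'].astype(np.uint8),np.ones((3,3)))>0,c)
    Q=Q[(Q[:,2]>.05)&(Q[:,2]<.14)&(np.linalg.norm(Q-np.median(Q,0),axis=1)<.08)]
    f=fit(Q);print('tube',a['confidence'],len(Q),*f)
    print('mouth in tool',R.T@(f[1]-t),'out dir in tool',R.T@f[4])
for a in finder.landmark_of(n,'guide_tube')[:1]: 
    p=onplane([np.array(a['position'])*[512,384]],.105,c)[0];print('lm',a['confidence'],p)
E
python3 look.py
```

```text
time_s: 16.65
tool_pos: [0.499, 0.0805, 0.2402]
tcp_rot: [[1.0, -0.0, 0.0], [-0.0, -1.0, 0.001], [0.0, -0.001, -1.0]]
wrist_force: [-0.9, 0.7, -1.1]
opening: 0.0195
[0.499  0.0805 0.2402] [[ 1.     -0.0005  0.0001]
 [-0.0005 -1.      0.0006]
 [ 0.0001 -0.0006 -1.    ]]
gauge 0.72 ('slope deg', np.float64(0.9338525838143092), 'y@0', np.float64(0.08445832630415205), 'y@120', np.float64(2.040487814304748)) rod ('slope deg', np.float64(0.8977367521278439), 'y@0', np.float64(0.18407773832774557), 'y@120', np.float64(2.064447075074349)) handle ('slope deg', np.float64(0.790205245548286), 'y@0', np.float64(0.13890402998792384), 'y@120', np.float64(1.794010967068688))
collar x [51.609  61.3377] handle top -0.029282880088955708
tube 0.65 1606 [ 0.2702 30.0671] [0.5764 0.036  0.105 ] [0.5768 0.036  0.1047] 0.887920298879203 [-0.8654 -0.0041  0.501 ]
mouth in tool [0.0773 0.0445 0.1352] out dir in tool [-0.8654  0.0042 -0.5011]
lm 0.95 [0.5768 0.0372 0.105 ]
```

View pics/w6.png

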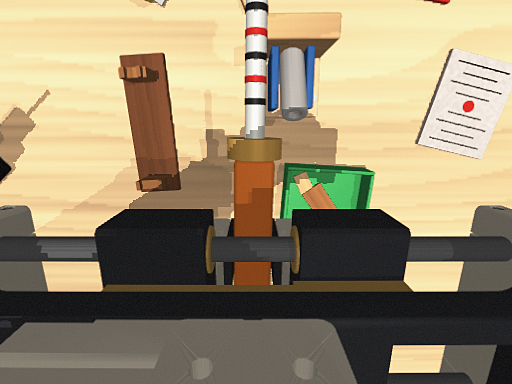

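The picture shows the rod at column 257, tube mouth at (293,115), and the red dot at (468,106) uncovered. Relative to the tube, the gauge is about 1.2° off in yaw. I'll correct that while going back to pre-insertion.

```bash
python3 -m handwheel '[{"x":-3.15,"y":2.26,"z":2.5,"ax":0,"ay":0,"az":-1.35,"claw":1},{"x":-3.15,"y":2.26,"z":2.5,"ax":0,"ay":0,"az":0,"claw":1},{"x":0,"y":0,"z":0,"ax":0,"ay":-10,"az":0,"claw":1},{"x":0,"y":0,"z":0,"ax":0,"ay":-10,"az":0,"claw":1},{"x":0,"y":0,"z":0,"ax":0,"ay":-10,"az":0,"claw":1},{"x":0,"y":0,"z":0,"ax":0,"ay":0,"az":0,"claw":1},{"x":0,"y":0,"z":0,"ax":0,"ay":0,"az":0,"claw":1}]'
cat > ins.py <<'E'
from h import *
ss=[status.observe()]
M=np.array([.5768,.0362,.105]);a=np.array([-.866,-.0045,.5]);G=np.array([.0612,.0011,-.0193]);g=np.array([.99987,.0163,0])
s=ss[0];R=np.array(s['tcp_rot']);t=np.array(s['tool_pos'])
o=t+R@G;d=(o-M);k=d@a;print('origin-mouth along out',k*1000,'perp(world mm)',(d-k*a)*1000)
print('gauge dir',R@g,'want',-a)
print('tool shift to be on axis at 90 mm (cm):',R.T@(M+a*.09-o)*100)
print(s['time_s'],s['wrist_force'],s['opening'],'insert dir in tool',R.T@-a)
E
python3 ins.py
```

```text
time_s: 17.73
tool_pos: [0.4372, 0.0343, 0.1894]
tcp_rot: [[0.866, 0.022, -0.5], [0.019, -1.0, -0.012], [-0.5, 0.001, -0.866]]
wrist_force: [-0.8, -0.1, -0.1]
opening: 0.0199
origin-mouth along out 101.93140685037544 perp(world mm) [11.3203 -1.1501 19.6013]
gauge dir [ 0.8661  0.0027 -0.4998] want [ 0.866   0.0045 -0.5   ]
tool shift to be on axis at 90 mm (cm): [ 1.1949 -0.1245  2.2622]
17.725 [-0.8385 -0.0963 -0.0905] 0.019886211968466135 insert dir in tool [0.9999 0.0145 0.0002]
```

```bash
python3 -m handwheel '[{"x":0.6,"y":-0.06,"z":1.13,"ax":0,"ay":0,"az":0,"claw":1},{"x":0.6,"y":-0.06,"z":1.13,"ax":0,"ay":0,"az":0,"claw":1},{"x":0,"y":0,"z":0,"ax":0,"ay":0,"az":0,"claw":1}]'
python3 ins.py; python3 - <<'E'
from h import *
c=cam('scene');im=c[0];d=cam('side')[0]
a=cv2.resize(im[160:235,215:315],(400,300),interpolation=cv2.INTER_CUBIC);b=cv2.resize(d[145:220,225:325],(400,300),interpolation=cv2.INTER_CUBIC)
save(np.hstack([a,b]),'pre.png')
E
```

```text
time_s: 18.1
tool_pos: [0.4353, 0.0358, 0.1642]
tcp_rot: [[0.866, 0.023, -0.5], [0.02, -1.0, -0.012], [-0.5, -0.0, -0.866]]
wrist_force: [-0.5, -0.3, -0.4]
opening: 0.02
origin-mouth along out 90.89865463113975 perp(world mm) [-0.1076  0.3996 -0.1785]
gauge dir [ 0.8658  0.0038 -0.5003] want [ 0.866   0.0045 -0.5   ]
tool shift to be on axis at 90 mm (cm): [ 0.0894  0.0416 -0.0204]
18.1 [-0.5288 -0.347  -0.3594] 0.019994076718640723 insert dir in tool [ 0.9999  0.0156 -0.0003]
```

View pics/pre.png

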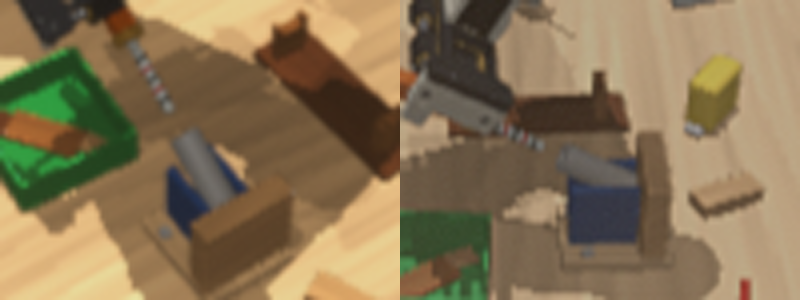

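Both crops show the rod pointing at the tube mouth (scene: tip (168,108), mouth about (187,137); side: tip (543,148), mouth about (562,158)). I'll insert gently and watch the force.

```bash
python3 -m handwheel '[{"x":1,"y":0.03,"z":0,"ax":0,"ay":0,"az":0,"claw":1},{"x":1,"y":0.03,"z":0,"ax":0,"ay":0,"az":0,"claw":1},{"x":0.5,"y":0.01,"z":0,"ax":0,"ay":0,"az":0,"claw":1},{"x":0.5,"y":0.01,"z":0,"ax":0,"ay":0,"az":0,"claw":1},{"x":0,"y":0,"z":0,"ax":0,"ay":0,"az":0,"claw":1}]';python3 ins.py
```

```text
time_s: 18.82
tool_pos: [0.4625, 0.0355, 0.1491]
tcp_rot: [[0.865, 0.023, -0.5], [0.019, -1.0, -0.012], [-0.501, 0.0, -0.866]]
wrist_force: [-0.3, 0.8, -0.9]
opening: 0.0194
origin-mouth along out 59.85865392444763 perp(world mm) [ 0.1507 -0.0961  0.263 ]
gauge dir [ 0.8657  0.0032 -0.5005] want [ 0.866   0.0045 -0.5   ]
tool shift to be on axis at 90 mm (cm): [-3.0134 -0.0552  0.032 ]
18.825 [-0.3256  0.7515 -0.9177] 0.01943793677148773 insert dir in tool [ 0.9999  0.015  -0.0006]
```

```bash
python3 -m handwheel '[{"x":0.7,"y":0.01,"z":0,"ax":0,"ay":0,"az":0,"claw":1},{"x":0.7,"y":0.01,"z":0,"ax":0,"ay":0,"az":0,"claw":1},{"x":0.7,"y":0.01,"z":0,"ax":0,"ay":0,"az":0,"claw":1},{"x":0.7,"y":0.01,"z":0,"ax":0,"ay":0,"az":0,"claw":1},{"x":0,"y":0,"z":0,"ax":0,"ay":0,"az":0,"claw":1}]';python3 ins.py
```

```text
time_s: 19.45
tool_pos: [0.4868, 0.0357, 0.135]
tcp_rot: [[0.865, 0.023, -0.501], [0.02, -1.0, -0.012], [-0.501, 0.0, -0.866]]
wrist_force: [0.1, -0.3, -0.8]
opening: 0.0197
origin-mouth along out 31.70878025179164 perp(world mm) [ 0.1033 -0.0262  0.1801]
gauge dir [ 0.8657  0.0032 -0.5006] want [ 0.866   0.0045 -0.5   ]
tool shift to be on axis at 90 mm (cm): [-5.8283 -0.0904  0.0247]
19.45 [ 0.1247 -0.317  -0.8218] 0.019738271352734107 insert dir in tool [ 0.9999  0.015  -0.0007]
```

```bash
python3 -m handwheel '[{"x":0.8,"y":0.01,"z":0,"ax":0,"ay":0,"az":0,"claw":1},{"x":0.8,"y":0.01,"z":0,"ax":0,"ay":0,"az":0,"claw":1},{"x":0.8,"y":0.01,"z":0,"ax":0,"ay":0,"az":0,"claw":1},{"x":0.4,"y":0.01,"z":0,"ax":0,"ay":0,"az":0,"claw":1},{"x":0,"y":0,"z":0,"ax":0,"ay":0,"az":0,"claw":1}]';python3 ins.py
```

```text
time_s: 20.08
tool_pos: [0.5109, 0.0359, 0.1211]
tcp_rot: [[0.866, 0.023, -0.5], [0.02, -1.0, -0.012], [-0.501, 0.0, -0.866]]
wrist_force: [0.2, 1.4, -0.9]
opening: 0.02
origin-mouth along out 3.9167646765388393 perp(world mm) [0.1534 0.0049 0.2659]
gauge dir [ 0.8658  0.0033 -0.5004] want [ 0.866   0.0045 -0.5   ]
tool shift to be on axis at 90 mm (cm): [-8.6072 -0.1299  0.0351]
20.075 [ 0.2413  1.3647 -0.8649] 0.01999775221812794 insert dir in tool [ 0.9999  0.0151 -0.0005]
```

```bash
python3 -m handwheel '[{"x":0.15,"y":0,"z":0,"ax":0,"ay":0,"az":0,"claw":1},{"x":0,"y":0,"z":0,"ax":0,"ay":0,"az":0,"claw":1}]';python3 -m handwheel '[{"x":0.1,"y":0,"z":0,"ax":0,"ay":0,"az":0,"claw":1},{"x":0,"y":0,"z":0,"ax":0,"ay":0,"az":0,"claw":1}]';python3 ins.py
```

```text
time_s: 20.32
tool_pos: [0.5121, 0.036, 0.1208]
tcp_rot: [[0.866, 0.023, -0.5], [0.02, -1.0, -0.011], [-0.5, -0.0, -0.866]]
wrist_force: [-0.2, 0.4, -1.5]
opening: 0.0196
time_s: 20.58
tool_pos: [0.513, 0.036, 0.1203]
tcp_rot: [[0.866, 0.023, -0.5], [0.02, -1.0, -0.011], [-0.5, -0.0, -0.866]]
wrist_force: [-0.3, -0.6, -1.1]
opening: 0.02
origin-mouth along out 1.6608448330805852 perp(world mm) [0.3309 0.1261 0.5744]
gauge dir [ 0.8661  0.0035 -0.4999] want [ 0.866   0.0045 -0.5   ]
tool shift to be on axis at 90 mm (cm): [-8.833  -0.1236  0.0649]
20.575 [-0.3008 -0.6165 -1.062 ] 0.020025296533452076 insert dir in tool [0.9999 0.0153 0.0002]
```

Still no contact. I'll advance in 1 mm steps until the force rises.

```bash
for i in 1; do python3 -m handwheel '[{"x":0.1,"y":0,"z":0,"ax":0,"ay":0,"az":0,"claw":1},{"x":0,"y":0,"z":0,"ax":0,"ay":0,"az":0,"claw":1}]'|grep -E "pos|force"; done; python3 -m handwheel '[{"x":0.1,"y":0,"z":0,"ax":0,"ay":0,"az":0,"claw":1},{"x":0,"y":0,"z":0,"ax":0,"ay":0,"az":0,"claw":1}]'|grep -E "pos|force"; python3 ins.py
```

```text
tool_pos: [0.5139, 0.036, 0.1197]
wrist_force: [0.5, 0.1, -0.4]
tool_pos: [0.5144, 0.0359, 0.1193]
wrist_force: [-2.4, -0.2, 1.1]
origin-mouth along out 0.01646568009771354 perp(world mm) [0.2202 0.0644 0.382 ]
gauge dir [ 0.8656  0.0035 -0.5008] want [ 0.866   0.0045 -0.5   ]
tool shift to be on axis at 90 mm (cm): [-8.9972 -0.1317  0.0521]
21.075 [-2.413  -0.1763  1.0734] 0.019757910988878094 insert dir in tool [ 0.9999  0.0153 -0.0009]
```

Contact has begun along the tube axis. I'll press a little more.

```bash
python3 -m handwheel '[{"x":0.1,"y":0,"z":0,"ax":0,"ay":0,"az":0,"claw":1},{"x":0,"y":0,"z":0,"ax":0,"ay":0,"az":0,"claw":1}]'|grep -E "pos|force"; python3 -m handwheel '[{"x":0.05,"y":0,"z":0,"ax":0,"ay":0,"az":0,"claw":1},{"x":0,"y":0,"z":0,"ax":0,"ay":0,"az":0,"claw":1}]'|grep -E "pos|force"; python3 ins.py; python3 - <<'E'
from h import *
im=cam('scene')[0];d=cam('side')[0]
a=cv2.resize(im[160:235,215:315],(400,300),interpolation=cv2.INTER_CUBIC);b=cv2.resize(d[145:220,225:325],(400,300),interpolation=cv2.INTER_CUBIC)
save(np.hstack([a,b]),'in.png')
E
```

```text
tool_pos: [0.5143, 0.0359, 0.1193]
wrist_force: [-6.3, 0.4, 5.9]
tool_pos: [0.5144, 0.0358, 0.1193]
wrist_force: [-7.6, 0.0, 5.8]
origin-mouth along out -0.06629244298372107 perp(world mm) [ 0.1122 -0.0713  0.1937]
gauge dir [ 0.8643  0.0036 -0.503 ] want [ 0.866   0.0045 -0.5   ]
tool shift to be on axis at 90 mm (cm): [-9.0052 -0.1463  0.0537]
21.575 [-7.5959  0.0386  5.7883] 0.019973845500707438 insert dir in tool [ 0.9999  0.0154 -0.0035]
```

View pics/in.png

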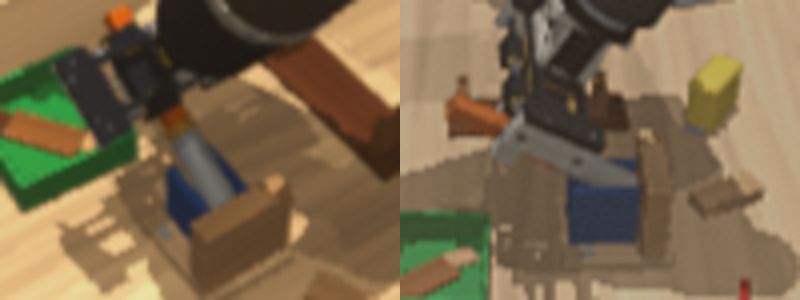

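The collar is seated against the tube mouth (scene crop about (175,130)): stopped with ~9.5 N along the bore, origin within 0.1 mm of the mouth. I'll draw it out along the axis.

```bash
python3 -m handwheel '[{"x":-0.5,"y":-0.01,"z":0,"ax":0,"ay":0,"az":0,"claw":1},{"x":-1.1,"y":-0.02,"z":0,"ax":0,"ay":0,"az":0,"claw":1},{"x":-1.1,"y":-0.02,"z":0,"ax":0,"ay":0,"az":0,"claw":1},{"x":-1.1,"y":-0.02,"z":0,"ax":0,"ay":0,"az":0,"claw":1},{"x":-1.1,"y":-0.01,"z":0,"ax":0,"ay":0,"az":0,"claw":1},{"x":-1.1,"y":-0.02,"z":0,"ax":0,"ay":0,"az":0,"claw":1},{"x":-1.1,"y":-0.01,"z":0,"ax":0,"ay":0,"az":0,"claw":1},{"x":-1.1,"y":-0.02,"z":0,"ax":0,"ay":0,"az":0,"claw":1},{"x":-1.1,"y":-0.02,"z":0,"ax":0,"ay":0,"az":0,"claw":1},{"x":-1.1,"y":-0.02,"z":0,"ax":0,"ay":0,"az":0,"claw":1},{"x":-1,"y":-0.02,"z":0,"ax":0,"ay":0,"az":0,"claw":1},{"x":0,"y":0,"z":0,"ax":0,"ay":0,"az":0,"claw":1}]';python3 ins.py
python3 - <<'E'
from h import *
for n in ['scene','side']:
    c=cam(n)
    for t in ['dot','board']:
        for a in finder.landmark_of(n,t)[:1]: print(n,t,a['confidence'],onplane([np.array(a['position'])*[512,384]],.008 if t=='dot' else 0,c))
    R,G,B=[c[0][:,:,i].astype(int) for i in range(3)]; r=(R>140)&(G<80)&(B<80)
    v,u=np.nonzero(r); P=onplane(np.c_[u,v],.008,c); m=np.linalg.norm(P[:,:2]-[.59,-.217],axis=1)<.04; print('red',m.sum(),P[m].mean(0) if m.any() else '')
E
```

```text
time_s: 23.18
tool_pos: [0.417, 0.0357, 0.176]
tcp_rot: [[0.866, 0.023, -0.499], [0.02, -1.0, -0.011], [-0.499, -0.0, -0.866]]
wrist_force: [0.7, -0.9, -0.8]
opening: 0.0195
origin-mouth along out 112.72111924146486 perp(world mm) [0.4798 0.4014 0.8401]
gauge dir [ 0.8665  0.0039 -0.4992] want [ 0.866   0.0045 -0.5   ]
tool shift to be on axis at 90 mm (cm): [2.2714 0.0748 0.0994]
23.175 [ 0.6795 -0.8948 -0.8449] 0.019520461800009825 insert dir in tool [0.9999 0.0157 0.001 ]
scene dot 0.84 [[ 0.5864 -0.2275  0.008 ]]
scene board 0.66 [[ 0.5852 -0.2046  0.    ]]
red 7 [ 0.5904 -0.221   0.008 ]
side dot 0.97 [[ 0.6    -0.2126  0.008 ]]
side board 0.56 [[ 0.5886 -0.2297  0.    ]]
red 9 [ 0.5905 -0.2204  0.008 ]
```

```bash
python3 -m handwheel '[{"x":0,"y":0,"z":0,"ax":0,"ay":10,"az":0,"claw":1},{"x":0,"y":0,"z":0,"ax":0,"ay":10,"az":0,"claw":1},{"x":0,"y":0,"z":0,"ax":0,"ay":10,"az":0,"claw":1},{"x":0.6,"y":4.3,"z":-1.5,"ax":0,"ay":0,"az":0,"claw":1},{"x":0.6,"y":4.3,"z":0,"ax":0,"ay":0,"az":0,"claw":1},{"x":0.6,"y":4.3,"z":0,"ax":0,"ay":0,"az":0,"claw":1},{"x":0.6,"y":4.3,"z":0,"ax":0,"ay":0,"az":0,"claw":1},{"x":0.6,"y":4.3,"z":0,"ax":0,"ay":0,"az":0,"claw":1},{"x":0.6,"y":4.3,"z":0,"ax":0,"ay":0,"az":0,"claw":1},{"x":0,"y":0,"z":0,"ax":0,"ay":0,"az":0,"claw":1},{"x":0,"y":0,"z":0,"ax":0,"ay":0,"az":0,"claw":1}]'
cat > fin.py <<'E'
from tube import *
import sys
n='wrist';s=status.observe();c=cam(n);save(c[0],sys.argv[1])
R=np.array(s['tcp_rot']);t=np.array(s['tool_pos']);print(s['time_s'],t,R)
for nm in ['dot','gauge_tip','gauge']:
    for a in finder.landmark_of(n,nm)[:1]:
        p=np.array(a['position'])*[512,384];print(nm,a['confidence'],p,onplane([p],.008 if nm=='dot' else t[2]+.019,c))
g=finder.cut_out(n,'gauge')
if g:
    P=(pts(g[0]['pixels'],c)-t)@R
    for x in range(10,135,12):
        m=(abs(P[:,0]*1000-x)<5)&(abs(P[:,2]+.025)<.02)
        if m.sum()>10: print(x,np.percentile(P[m,1],[5,95]).mean()*1000,np.percentile(P[m,2],8)*1000)
r=(c[0][:,:,0]>140)&(c[0][:,:,1]<80)&(c[0][:,:,2]<80);v,u=np.nonzero(r);Q=onplane(np.c_[u,v],.008,c)
m=np.linalg.norm(Q[:,:2]-[.59,-.22],axis=1)<.03;print('red',m.sum(),Q[m].mean(0) if m.any() else '')
tip=t+R@[.1312,.0022,-.0193];print('tip est',tip,'tail->tip dir',R@[1,.0163,0])
E
python3 fin.py w7.png
```

```text
time_s: 24.85
tool_pos: [0.4588, -0.2215, 0.19]
tcp_rot: [[1.0, 0.022, -0.001], [0.022, -1.0, 0.0], [-0.001, -0.0, -1.0]]
wrist_force: [-0.9, -0.1, -0.6]
opening: 0.0197
24.85 [ 0.4588 -0.2215  0.19  ] [[ 0.9998  0.0217 -0.0011]
 [ 0.0218 -0.9998  0.0003]
 [-0.0011 -0.0003 -1.    ]]
dot 0.7 [251.6992  68.0832] [[ 0.5902 -0.2181  0.008 ]]
gauge_tip 0.7 [252.0064  67.392 ] [[ 0.5532 -0.2195  0.209 ]]
gauge 0.76 [254.0032 140.0832] [[ 0.5189 -0.2212  0.209 ]]
10 0.24037890236777193 -30.155877544665483
22 0.5248978164086584 -30.20735034786174
34 0.6583830451804672 -30.159783802919197
46 0.8711551133890536 -30.11600383971347
58 0.8046056216003085 -33.52508109049427
70 1.233901577507638 -24.875238805388708
82 1.2241877505692689 -24.787737825357652
94 1.4381901926312743 -24.866566627489266
106 1.6423790737920378 -24.873220252983543
118 1.8250603957612095 -24.879764626565887
red 124 [ 0.5788 -0.222   0.008 ]
tip est [ 0.59   -0.2208  0.2092] tail->tip dir [ 1.0001  0.0055 -0.0011]
```

View pics/w7.png

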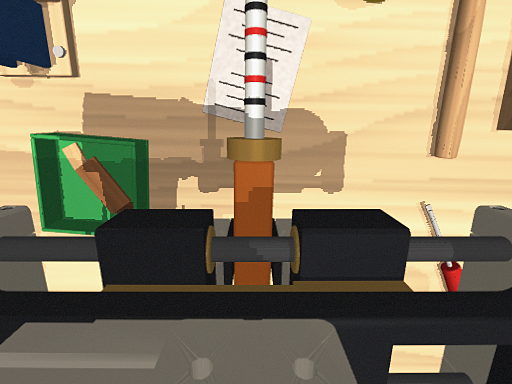

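The wrist view shows the gauge level in the hand, with its rod above the board and hiding the dot (which fits). I'll cross-check the dot from the w6 pixel, then descend.

```bash
python3 -m handwheel '[{"x":0,"y":0,"z":4,"ax":0,"ay":0,"az":0,"claw":1},{"x":0,"y":0,"z":4,"ax":0,"ay":0,"az":0,"claw":1},{"x":0,"y":0,"z":3.5,"ax":0,"ay":0,"az":0,"claw":1},{"x":0,"y":0,"z":2.5,"ax":0,"ay":0,"az":0,"claw":1},{"x":0,"y":0,"z":1.5,"ax":0,"ay":0,"az":0,"claw":1},{"x":0,"y":0,"z":0.9,"ax":0,"ay":0,"az":0,"claw":1},{"x":0,"y":0,"z":0,"ax":0,"ay":0,"az":0,"claw":1},{"x":0,"y":0,"z":0,"ax":0,"ay":0,"az":0,"claw":1}]'
python3 - <<'E'
from h import *
im=cv2.imread('pics/w6.png')[:,:,::-1];c=imaging.get_calibration('wrist')
W=np.eye(4);W[:3,:3]=[[1,-.0005,.0001],[-.0005,-1,.0006],[.0001,-.0006,-1]];W[:3,3]=[.499,.0805,.2402];T=W@np.array(c['T_tool_cam'])
C=(im,None,np.array([[c['fx'],0,c['cx']],[0,c['fy'],c['cy']],[0,0,1]]),np.array(c['D'],float),T)
r=(im[:,:,0]>140)&(im[:,:,1]<80)&(im[:,:,2]<80);v,u=np.nonzero(r);k=(abs(u-468)<12)&(abs(v-106)<12);print('dot w6',k.sum(),onplane([[u[k].mean(),v[k].mean()]],.008,C))
s=status.observe();R=np.array(s['tcp_rot']);t=np.array(s['tool_pos']);tip=t+R@[.1312,.0022,-.0193];print('tip',tip,R@[1,.0163,0],abs(s['joint_velocities']).max(),s['time_s'])
a,b=cam('scene'),cam('side')
for q in (a,b): print(proj([tip,[.5905,-.2207,.008]],q))
for n in ('scene','side'):
    for nm in ['gauge_tip','offcut','tray']:
        for l in finder.landmark_of(n,nm)[:1]: print(n,nm,l['confidence'],np.array(l['position'])*[512,384])
A=cv2.resize(a[0][205:280,150:250],(400,300),interpolation=cv2.INTER_CUBIC);B=cv2.resize(b[0][205:280,220:320],(400,300),interpolation=cv2.INTER_CUBIC)
save(np.hstack([A,B]),'final.png')
E
```

```text
time_s: 26.1
tool_pos: [0.4599, -0.2215, 0.0273]
tcp_rot: [[1.0, 0.023, 0.001], [0.023, -1.0, -0.0], [0.001, 0.0, -1.0]]
wrist_force: [0.1, -0.2, -0.6]
opening: 0.0199
dot w6 96 [[ 0.5917 -0.2212  0.008 ]]
tip [ 0.591  -0.2206  0.0468] [1.0001 0.0069 0.0014] 0.0033605247926255443 26.1
[[198.1832 242.1859]
 [199.3727 247.9891]]
[[273.4302 247.608 ]
 [272.6673 255.1892]]
scene gauge_tip 0.71 [199.0144 239.6928]
scene offcut 0.61 [225.1776 193.3824]
scene tray 0.89 [224.9216 193.3824]
side gauge_tip 0.45 [272.9984 247.7184]
side tray 0.74 [252.7232 249.6   ]
```

View pics/final.png

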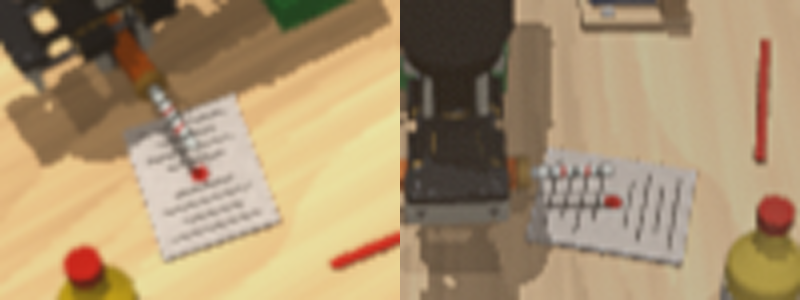

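The crops show the tip about 4 cm above the board and over the dot (scene dot at (200,173), side dot at (613,202)). The arm is still, so I'll hand in.

```bash
python3 -c "
from plant import manip,status
print(manip.sign_off(),status.observe()['time_s'])"
```

```text
the job is handed in; nothing more can be done
the job is handed in; nothing more can be done
```

The job is done and handed in at about 26 s of the 62 s allowed.

- **Offcut:** It went into the green tray and showed there, lying flat, in every later picture.
- **Insertion:** I slid the gauge into the guide tube until the collar stopped. The wrist felt about 9.5 N along the bore, and the gauge origin was within 0.1 mm of the estimated mouth. I then drew it right out along the same axis.
- **Finish:** The gauge is held level (0.1°) and still. The tip is at (0.591, -0.221, 0.047), about 39 mm above the board. It is within about 1 mm of the dot as measured from three cameras: (0.5905, -0.2207) from scene and side, (0.5917, -0.2212) from wrist.

**Checks that disagreed:**
- The wrist camera saw the held gauge turned about 0.9° in the hand. I corrected this by measuring it against the tube in the same picture.
- In the last wrist view, the rod hid the dot. A red-pixel count there gave x = 0.579, most likely from the rod's red rings, so I ignored it.
- In the last side view, the tray finder's landmark was plainly wrong.

The other things on the bench were not touched, as far as the pictures show, though I made no separate position check on them.

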